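# Pin the length-stop bar home with a quick-release pin

## Robot

A 6-joint arm with a two-finger parallel gripper is mounted at the origin on the work surface. World frame = base frame: x ahead of the robot, y to its left, z up, the work surface at z = 0. Lengths are in m, angles in rad, forces in N, time in s.
With the tool pointing down it reaches from about 0.425 to 0.95 m from the base axis. Payload 3.5 kg.
Tool frame: the origin (TCP) lies at the very end of the fingers, on their centre line; the grasp point (between the pads) lies 19 mm behind it (ctrl.grip_point_offset is the distance from the TCP to the grasp point, in m); z points along the fingers, y is the line along which they close (so a half turn about z gives the same grasp; the last joint's range is limited). The gripper opens to 85 mm and grips with 20 to 120 N. Pads are 22 mm wide; open, the fingers measure 114 mm over their backs; the gripper's body (76 mm by 85 mm) begins 54 mm behind the grasp point. The pads swing forward as they close: fully open they stand 13 mm farther back than shut.
Start: joints at [-1.395, 0.286, 1.577, -0, 1.279, -0.15], TCP at [0.216, -0.639, 0.231] pointing down, gripper open.
Joint ranges: [-2.77, 2.77], [-0.9, 2.22], [0.21, 2.48], [-1.53, 4.67], [0.24, 2.81], [-2.84, 2.84]. Speed limits (rad/s): [2.79, 2.79, 3.14, 3.14, 3.14, 3.14].

## Interface

Orientations are given as a unit quaternion [x, y, z, w].
In Python, from plant import telemetry, vision, ctrl gives the robot as it stands.
- The arm moves only by the tool arm_command, never from a script. Its argument "series" is one flat list of numbers, 7 for each row, row after row: the shift along the tool's x, y, z in cm, then the turn, a rotation vector about the tool's x, y, z in degrees, then the closure, from 0 (fully open) to 1 (shut). A call has 1 to 10 rows; each row is the pose to reach, as a shift and turn from the pose commanded when the call began, along the tool's axes at that moment; what a row does not reach only later rows make up. A row lasts 1/12 s, in which the tool goes at most 41.7 mm and 7.16 degrees, less where a joint would pass 70% of its speed; a pose out of reach is approached as far as the arm can. A call with a gripper value outside its range is refused whole. The fingers move at their own pace and stop on an object; "force" is the grip in N (left out, the last holds). Time passes only in rows, so rows that repeat a pose let the fingers close. It gives the time, the measured TCP pose, the force, the opening and the grip force at its end, in the units of the state.
- telemetry.get_state(): the state, without advancing time (a new reading comes with each control period).
- vision.read_camera(name): name is "scene" or "side" or "wrist"; returns a dict with "color" (384x512x3 uint8, blue, green, red), "K" (3x3 intrinsics, pixels), "rvec" (rotation vector, rad) and "tvec" (3), from world to camera coordinates, as OpenCV has them; the wrist camera has in their place "T_tool_cam" (4x4, takes a point from camera to tool coordinates, whose origin is the TCP and whose axes are the flange's). Camera axes: x right, y down, z forward; pixel columns grow to the right and rows downward; lengths in m; the calibration is good to about 2 mm. A picture is of the moment at which its call begins: read the wrist's pose just before it. There is no depth.
- ctrl.sign_off(): hands the job in; it is judged then, once.
The state is a dict: "time": time; "qpos": joint angles; "dq": joint speeds; "joint_efforts": joint torques, N m; "eef_pos": TCP position; "tcp_rot": TCP orientation; "contact_force": force on the tool from outside, world axes, zero at the start; "wrist_torque": the same for the moment, N m; "opening": opening from 0.0 (shut) to 1.0 (fully open); "finger_force": force on a finger pad.
Only numpy, scipy, OpenCV 4.12 (cv2) and the standard library are available. Lean on these libraries where they do the work, as an engineer would, in place of code of your own. Each camera call takes 0.05 s, during which the arm holds its last target. There are 200 camera calls.

## Task

Gently slide the saw guide's length-stop bar fully home by pushing its upright block until you feel the bar stop dead, so that its hole lines up under the guide's hole. Then fetch the quick-release pin from its wooden parking block, squeeze its thumb button in, insert the pin down through the aligned holes until its flange is flush on the guide, and let go so that the button springs out and locks it. Do not force anything, and leave the glue bottle, screwdriver and tape roll alone.

Things in the scene. Friction and masses are not known exactly. Their poses are not given: they have to be found in the camera images.
- guide: Aluminium channel fixed to the bench, 48 mm wide (its x), 140 mm long (its y), top face 48 mm above the bench. Origin: on the bench straight below the centre of the hole in its top; z up. Guide, bar and block bear 45 N at most, impacts included: seat the pin slowly.
- guide_mouth (a point): Middle of the channel's +y end, 70 mm from the hole, 37 mm above the bench; axes as the guide's. Here a flat steel bar (30 x 8 mm, 241 mm long, top at 41 mm) comes out. It slides along y with 8 N of friction and stays where left. It starts 30 to 60 mm out towards +y; pushed towards -y it halts dead at an inner stop: home, its hole exactly under the guide's.
- guide_hole (a point): Centre of the round hole at the guide's top face (48 mm above the bench); axes as the guide's. Straight down come the top plate (6 mm thick, 14 mm hole, chamfered 1.5 mm), the bar (8 mm thick, 14 mm hole) and the bottom plate (6 mm thick, 14.5 mm hole, underside 26 mm above the bench), then free space.
- stop_block: Upright aluminium block clamped on the bar, 44 (x) by 18 mm (y), 26 to 80 mm above the bench. Origin: on its centre line at bench height; axes as the guide's. Push its +y face. It is clamped elsewhere on the bar each time (centre 86 to 138 mm from the hole when home), so only the stop, felt as a sharp rise above the sliding force, tells that the bar is home. The clamp does not slip below 80 N.
- dock: Plywood parking block fixed to the bench, 64 x 64 mm, 46 mm high, origin at the centre of its underside. The pin stands in its 25 mm wide through hole, loosely, flange on top.
- pin: Quick-release ball-lock pin, about 0.12 kg, upright, shank down. Origin: on its axis at the flange's underside; z up. Flange 32 mm diameter, 5 mm thick. Above it a grey grip, 20 mm wide (x), z 5 to 39 mm, its bare face at y = -14 mm, the thumb button on the +y side: 33 mm wide across y, 28 mm and centred on the axis with the button in.
- pin_button_face (a point): Middle of the outer face of the steel thumb button (16 mm wide, 24 mm high): at y = +19 mm in the pin's frame when out, +14 mm when in; 23.5 mm above the flange's underside.
- pin_tip (a point): Lower end of the shank, on the axis, 42 mm below the flange's underside; axes as the pin's. Shank 12 mm diameter, the last 6 mm tapering to 9 mm. Two locking lugs stand out 4 mm each way along x (20 mm over both), 24.5 to 29.5 mm below the flange's underside; they draw in only while the button is in. Button out, the pin does not pass the guide's holes.
- pin_button (a joint): Travel of the thumb button: 0 = out (lugs out), 0.005 m = fully in (lugs drawn in). Spring: 4 N to start, 12 N fully in.
- glue: White glue bottle, 52 mm diameter, 120 mm high, origin at the centre of its underside; leave alone.
- screwdriver: Black-handled screwdriver lying on the bench, handle to its -x; leave alone.
- tape: Roll of paper tape lying flat, 90 mm diameter, 24 mm high, origin at the centre of its underside; leave alone.
Not all that is in view belongs to the job. What is meant by the pin is not red, and is the larger of those in its own colour.

How it is judged:
On the way:
1. the pin is fully down in the guide's hole, flange within 3 mm of the top face, with its button still held in (z of pin in the frame of guide_hole below 0.003 m and horizontal distance between pin and guide_hole below 0.004 m and value of joint pin_button above 0.0035 m), for 0.1 s.
At the end, for the whole second after the job is handed in: The pin stands upright (within 0.1 rad) at rest through guide, bar and bottom plate, its axis within 4 mm of the hole's at the flange and 6 mm at the tip, the flange within 3 mm of the guide's top face, and its button is out (less than 1 mm of travel), so that the lugs lock it (z of pin in the frame of guide_hole between -0.003 and 0.003 m and horizontal distance between pin and guide_hole below 0.004 m and horizontal distance between pin_tip and guide_hole below 0.006 m and angle between the z axis of pin and the z axis of guide, either way round below 0.1 rad and value of joint pin_button below 0.001 m and linear speed of pin below 0.02 m/s); the robot touches nothing.
It fails at once if the guide, its bar or its block is pressed with more than 45 N (contact force between guide and anything else above 45 N).
It fails at once if a bystander (glue, screwdriver, tape) is moved more than 25 mm (distance of any of glue, screwdriver, tape from where it was at the start of the episode above 0.025 m).
It also fails if it takes over 69 s, if anything falls off the work surface, if the arm or the gripper's body presses on something with over 40 N, if the wrist force passes 120 N, or if a joint passes its speed limit or range.

## Working session

There is one attempt and no reset: what is moved stays moved. The work goes in short steps, Python scripts to look and compute and a tool call to move; the robot and the scene stay as the last step left them, time stands still between calls to the robot, and variables do not carry over. Pictures are saved under pics/ and viewed, at most 10 in all, crops included, and the job is handed in when it is done.

Besides the shell and the picture viewer there is one more tool, called as a command line: name --argument value ..., lists and objects as JSON in quotes. arm_command: Moves the arm, as the interface text tells. Its arguments: {"type":"object","properties":{"series":{"type":"array","items":{"type":"number"}},"force":{"type":"number"}},"required":["series"]}

```bash
ls; mkdir -p pics; cat > h.py <<'E'
import numpy as np, cv2
from scipy.spatial.transform import Rotation as R
from plant import telemetry, vision, ctrl
def cam(n):
    s=telemetry.get_state(); d=vision.read_camera(n); K=np.array(d['K'])
    if n=='wrist':
        T=np.eye(4); T[:3,:3]=R.from_quat(s['tcp_rot']).as_matrix(); T[:3,3]=s['eef_pos']
        M=T@np.array(d['T_tool_cam'])   # cam->world
    else:
        Rm=cv2.Rodrigues(np.array(d['rvec'],float))[0]; M=np.eye(4); M[:3,:3]=Rm.T; M[:3,3]=-Rm.T@np.array(d['tvec'],float).ravel()
    return d['color'],K,M
def ray(K,M,px):
    v=M[:3,:3]@np.linalg.solve(K,[px[0],px[1],1.]); return M[:3,3],v/np.linalg.norm(v)
def onz(K,M,px,z):
    o,v=ray(K,M,px); return o+v*(z-o[2])/v[2]
def tri(*rs):
    A=sum(np.eye(3)-np.outer(v,v) for o,v in rs); b=sum((np.eye(3)-np.outer(v,v))@o for o,v in rs)
    p=np.linalg.solve(A,b); return p,[np.linalg.norm(np.cross(p-o,v)) for o,v in rs]
def proj(K,M,p):
    c=np.linalg.inv(M)@np.append(p,1); q=K@c[:3]; return q[:2]/q[2]
E
python3 - <<'E'
from h import *
np.set_printoptions(precision=4,suppress=True)
ims=[]
for n in ['scene','side','wrist']:
    im,K,M=cam(n); cv2.imwrite(f'pics/{n}0.png',im); np.savez(f'pics/{n}0.npz',K=K,M=M); print(n,K[0],M)
s=telemetry.get_state(); print(s)
print(ctrl.grip_point_offset)
E
```

```text
pics
scene [440.9298   0.     254.555 ] [[-0.581   0.4975 -0.6441  1.431 ]
 [ 0.8139  0.3603 -0.4559  0.5658]
 [ 0.0053 -0.7891 -0.6143  0.9019]
 [ 0.      0.      0.      1.    ]]
side [377.4517   0.     253.2798] [[ 0.9045 -0.2772  0.3242  0.2165]
 [-0.426  -0.547   0.7207 -0.8242]
 [-0.0225 -0.7899 -0.6128  0.7337]
 [ 0.      0.      0.      1.    ]]
wrist [309.5625   0.     259.0781] [[ 0.3206 -0.9138 -0.2493  0.2795]
 [-0.9472 -0.3096 -0.0833 -0.6183]
 [-0.0011  0.2629 -0.9648  0.3719]
 [ 0.      0.      0.      1.    ]]
{'time': 0.15, 'qpos': array([-1.395 ,  0.287 ,  1.5779, -0.    ,  1.2786, -0.15  ]), 'dq': array([-0.0007, -0.0013, -0.0045, -0.0006,  0.0007, -0.0013]), 'joint_efforts': array([  0.0012, -40.6599, -29.3143,  -0.0001,   0.0039,   0.    ]), 'eef_pos': array([ 0.216 , -0.639 ,  0.2302]), 'tcp_rot': array([ 0.9868,  0.1622, -0.    , -0.001 ]), 'contact_force': array([-1.0044, -0.0119, -0.4336]), 'wrist_torque': array([ 0.0213, -0.0392, -0.0618]), 'finger_force': 0.0, 'opening': 0.998886281660912}
0.0187
```

View pics/scene0.png

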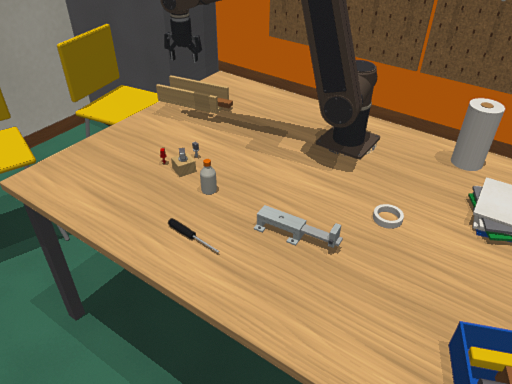

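View pics/side0.png

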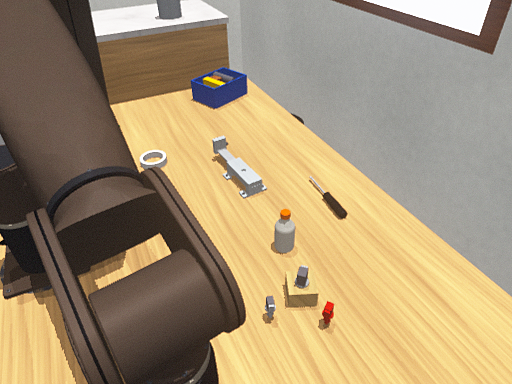

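The scene view shows the guide (hole about 282,216), the stop block (335,235), the dock with its pin (182,156), the red pin (163,155) and a small grey pin (195,148). It also shows the glue (208,178), screwdriver (190,235) and tape (388,215). The side view shows the dock pin at (302,276), the small grey one at (270,305), the red one at (328,312), the guide hole at about (243,170) and the block at (219,146). The pin could be confused with the red one (excluded by colour) or the small grey one (smaller and not in the dock). I choose the one in the dock, and check it in a close crop.

```bash
python3 - <<'E'
from h import *
a=cv2.imread('pics/scene0.png'); b=cv2.imread('pics/side0.png')
def crop(im,x,y,w,h,f): return cv2.resize(im[y:y+h,x:x+w],None,fx=f,fy=f,interpolation=cv2.INTER_CUBIC)
t=np.hstack([crop(a,150,130,80,60,5),crop(b,250,255,80,60,5)])
u=np.hstack([crop(a,250,195,100,60,4),crop(b,190,130,100,60,4)])
cv2.imwrite('pics/crop1.png',np.vstack([t,u]))
E
```

```text
(no output)
```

View pics/crop1.png

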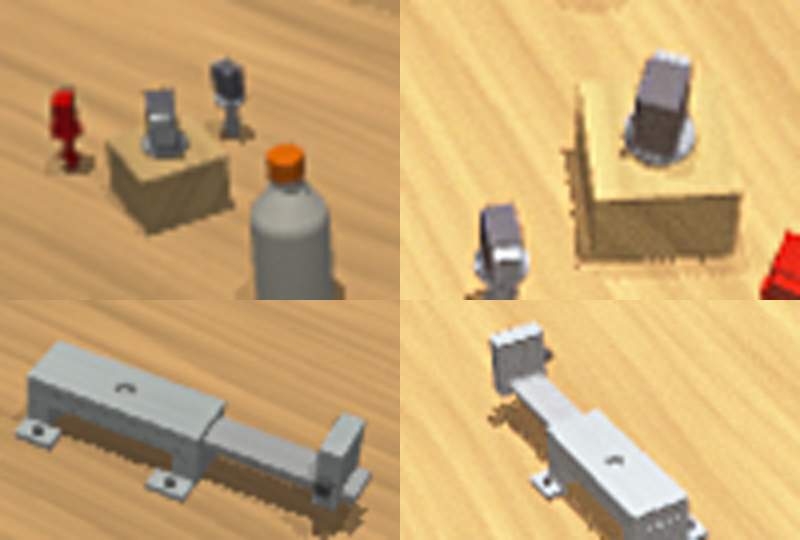

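The crop confirms it: the grey pin in the dock is the larger one. Its bright button faces the scene camera, away from the side camera.

```bash
python3 - <<'E'
from h import *
np.set_printoptions(precision=4,suppress=True)
A=np.load('pics/scene0.npz');B=np.load('pics/side0.npz')
def s(x,y,w): # crop px -> ray
    if w=='a': return ray(A['K'],A['M'],(150+x/5,130+y/5))
    if w=='b': return ray(B['K'],B['M'],(250+(x-400)/5,255+y/5))
    if w=='c': return ray(A['K'],A['M'],(250+x/4,195+(y-300)/4))
    if w=='d': return ray(B['K'],B['M'],(190+(x-400)/4,130+(y-300)/4))
P={}
for n,p,q in [('hole',(125,388,'c'),(614,460,'d')),('end+y left',(225,403,'c'),(548,430,'d')),('end+y r',(203,437,'c'),(598,410,'d')),('end-y A',(55,342,'c'),(630,512,'d')),('end-y B',(28,375,'c'),(690,485,'d')),
 ('flange',(165,142,'a'),(660,143,'b')),('pin top',(160,95,'a'),(670,62,'b'))]:
    P[n],e=tri(s(*p),s(*q)); print(n,P[n],np.array(e))
y=(P['end+y left']+P['end+y r']-P['end-y A']-P['end-y B']); print('guide y angle',np.degrees(np.arctan2(y[1],y[0])))
# block top z=.08
for p in [(345,415,'c'),(365,420,'c'),(328,447,'c'),(318,452,'c')]:
    o,v=s(*p);print('blk',o+v*(.08-o[2])/v[2])
for p in [(492,333,'d'),(540,323,'d'),(545,332,'d'),(500,342,'d')]:
    o,v=s(*p);print('blk side',o+v*(.08-o[2])/v[2])
for p in [(107,142,'a'),(150,175,'a'),(228,158,'a')]:
    o,v=s(*p);print('dock',o+v*(.046-o[2])/v[2])
for p in [(580,88,'b'),(740,190,'b'),(592,196,'b')]:
    o,v=s(*p);print('dock side',o+v*(.046-o[2])/v[2])
E
```

```text
hole [0.5835 0.063  0.0466] [0. 0.]
end+y left [0.5536 0.1296 0.0442] [0.0012 0.0012]
end+y r [0.5989 0.136  0.0468] [0.0029 0.0029]
end-y A [ 0.568  -0.0073  0.0477] [0.0028 0.0028]
end-y B [0.6186 0.0002 0.052 ] [0.0001 0.0001]
flange [ 0.5227 -0.3873  0.0454] [0.0017 0.0017]
pin top [ 0.5288 -0.3806  0.0898] [0.0017 0.0017]
guide y angle 97.14000174535988
blk [0.5508 0.2224 0.08  ]
blk [0.5473 0.2361 0.08  ]
blk [0.5869 0.228  0.08  ]
blk [0.5953 0.2248 0.08  ]
blk side [0.5487 0.2341 0.08  ]
blk side [0.5909 0.2307 0.08  ]
blk side [0.5891 0.215  0.08  ]
blk side [0.5496 0.2173 0.08  ]
dock [ 0.5458 -0.4185  0.046 ]
dock [ 0.5582 -0.366   0.046 ]
dock [ 0.5112 -0.3366  0.046 ]
dock side [ 0.5068 -0.3465  0.046 ]
dock side [ 0.5417 -0.4252  0.046 ]
dock side [ 0.483  -0.3998  0.046 ]
```

arm_command --series '[35.7,-14.8,-2,0,0,0,0,35.7,-14.8,-2,0,0,0,0,35.7,-14.8,-2,0,0,0,0,35.7,-14.8,-2,0,0,0,0,35.7,-14.8,-2,0,0,0,0,35.7,-14.8,-2,0,0,0,0,35.7,-14.8,-2,0,0,0,0,35.7,-14.8,-2,0,0,0,0,35.7,-14.8,-2,0,0,0,0,35.7,-14.8,-2,0,0,0,0]'

```text
time: 0.98
eef_pos: [0.5104, -0.3808, 0.2515]
tcp_rot: [0.986, 0.165, 0.001, -0.001]
contact_force: [0.2, -0.7, 0.3]
opening: 0.999
finger_force: 0.0
```

arm_command --series '[0,0,0,0,0,0,0,0,0,0,0,0,0,0,0,0,0,0,0,0,0]'

```text
time: 1.23
eef_pos: [0.506, -0.3857, 0.2508]
tcp_rot: [0.987, 0.162, -0.001, -0.0]
contact_force: [0.6, -0.9, -0.0]
opening: 1.0
finger_force: 0.0
```

```bash
cat >> h.py <<'E'
np.set_printoptions(precision=4,suppress=True)
def snap(n,tag):
    im,K,M=cam(n); cv2.imwrite(f'pics/{tag}.png',im); np.savez(f'pics/{tag}.npz',K=K,M=M); return im,K,M
def go(p,yaw,base=None):
    "tool shift (cm) and turn (deg) to reach p with tool x at yaw deg, tool down"
    s=telemetry.get_state(); Rt=R.from_quat(s['tcp_rot']); t=np.radians(yaw)/2
    Rg=R.from_quat([np.cos(t),np.sin(t),0,0])
    print('shift cm',100*Rt.inv().apply(np.array(p)-s['eef_pos']),'turn deg',np.degrees((Rt.inv()*Rg).as_rotvec()))
E
python3 - <<'E'
from h import *
im,K,M=snap('wrist','w1'); s=telemetry.get_state(); print(s['time'],s['eef_pos'],s['qpos'],s['contact_force'])
print(proj(K,M,[.525,-.384,.046]))
E
```

```text
1.2833 [ 0.5058 -0.386   0.2509] [-0.8109  0.1886  1.6572 -0.0005  1.2966  0.4359] [-0.3226  0.7992 -0.5787]
[262.2867 147.9058]
```

View pics/w1.png

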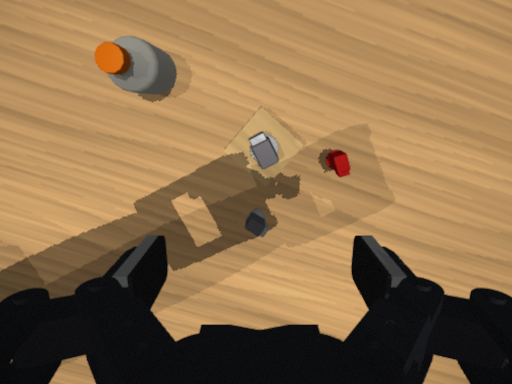

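The wrist view shows the pin at (264,149) with its light button at (258,138), up-left of the grip. The small grey pin is at (256,222), the red one at (340,162), and the glue at (140,65). Next I measure the pin's axis and yaw from this view.

```bash
python3 - <<'E'
from h import *
im=cv2.imread('pics/w1.png'); Z=np.load('pics/w1.npz');K,M=Z['K'],Z['M']
x0,y0=225,110
c=im[y0:y0+75,x0:x0+80]; hsv=cv2.cvtColor(c,cv2.COLOR_BGR2HSV)
m=(hsv[...,1]<60).astype(np.uint8)
n,l,st,ce=cv2.connectedComponentsWithStats(m); i=1+np.argmax(st[1:,4]); print(st[i],ce[i]+[x0,y0])
m=l==i
g=cv2.cvtColor(c,cv2.COLOR_BGR2GRAY); print(np.histogram(g[m],8))
big=cv2.resize(c,None,fx=7,fy=7,interpolation=cv2.INTER_CUBIC); cv2.imwrite('pics/w1c.png',big)
print('on z.085',onz(K,M,ce[i]+[x0,y0],.085))
E
```

```text
[ 25  22  29  37 771] [263.9364 149.3113]
(array([  4,  44, 162, 351,  43,  70,  53,  44]), array([ 41. ,  62.5,  84. , 105.5, 127. , 148.5, 170. , 191.5, 213. ]))
on z.085 [ 0.5292 -0.3839  0.085 ]
```

View pics/w1c.png

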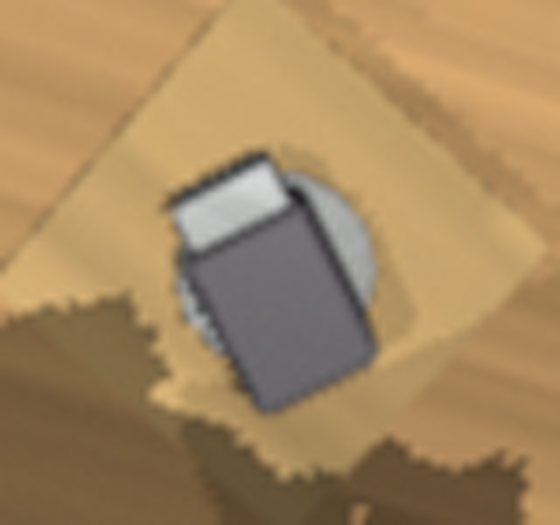

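The close crop shows the grip top with corners at about (188,258), (298,200), (375,352) and (272,412). The button's outer edge runs from (172,205) to (268,155).

```bash
python3 - <<'E'
from h import *
Z=np.load('pics/w1.npz');K,M=Z['K'],Z['M']
f=lambda x,y,z:onz(K,M,(225+(x+.5)/7-.5,110+(y+.5)/7-.5),z)
a,b,c,d=[f(x,y,.085) for x,y in [(188,258),(298,202),(375,352),(272,410)]]
e,g=[f(x,y,.0815) for x,y in [(172,203),(268,154)]]
for p,q in [(d,a),(c,b),(d,c),(a,b),(e,g),((c+d)/2,(e+g)/2)]: v=q-p;print(np.linalg.norm(v),np.degrees(np.arctan2(v[1],v[0])))
print('back mid',(c+d)/2,'button mid',(e+g)/2)
ang=np.degrees(np.arctan2(*((e+g)/2-(c+d)/2)[[1,0]]));u=np.array([np.cos(np.radians(ang)),np.sin(np.radians(ang)),0])
print(ang,'axis from back',(c+d)/2+.014*u,'from button',(e+g)/2-.019*u)
k=[f(x,y,.046) for x,y in [(548,250),(250,-5)]];print('dock',k)
# pin top height from scene & this view
A=np.load('pics/scene0.npz')
print('top z check', tri(ray(K,M,(225+282/7,110+310/7)), ray(A['K'],A['M'],(182,149)))) 
E
```

```text
0.025055619801765593 47.28680830858604
0.024157435012529753 46.29058281759055
0.01702770244863075 -41.45411019006797
0.01745158492946753 -44.44589887193579
0.015313776048621946 -44.561777881635436
0.032399021020073436 46.14334382289959
back mid [ 0.5173 -0.3952  0.085 ] button mid [ 0.5397 -0.372   0.0815]
46.14334382289959 axis from back [ 0.527  -0.3851  0.085 ] from button [ 0.5265 -0.3857  0.0815]
dock [array([ 0.5423, -0.4261,  0.046 ]), array([ 0.5645, -0.3683,  0.046 ])]
top z check (array([ 0.5238, -0.3857,  0.0854]), [np.float64(0.0015612819795789113), np.float64(0.001561281979578949)])
```

```bash
python3 - <<'E'
from h import *
go([.557,.275,.2],97); go([.53,-.06,.23],97)
E
```

```text
shift cm [ 25.9064 -61.0297   5.096 ] turn deg [ -0.0503   0.0196 -78.4307]
shift cm [ 12.6766 -30.1349   2.0928] turn deg [ -0.0503   0.0196 -78.4307]
```

arm_command --series '[25.9,-61,4,0,0,-78.4,1,25.9,-61,4,0,0,-78.4,1,25.9,-61,4,0,0,-78.4,1,25.9,-61,4,0,0,-78.4,1,25.9,-61,4,0,0,-78.4,1,25.9,-61,4,0,0,-78.4,1,25.9,-61,4,0,0,-78.4,1,25.9,-61,4,0,0,-78.4,1,25.9,-61,4,0,0,-78.4,1,25.9,-61,4,0,0,-78.4,1]'

```text
time: 2.12
eef_pos: [0.5381, 0.03, 0.2263]
tcp_rot: [0.704, 0.71, 0.0, 0.0]
contact_force: [0.3, 0.1, 0.8]
opening: -0.006
finger_force: 0.0
```

```bash
python3 - <<'E'
from h import *
go([.557,.275,.2],97)
E
```

```text
shift cm [24.4873  2.0938  2.6206] turn deg [ 0.0268  0.0203 -6.5261]
```

arm_command --series '[24.3,2.1,2.6,0,0,-6.5,1,24.3,2.1,2.6,0,0,-6.5,1,24.3,2.1,2.6,0,0,-6.5,1,24.3,2.1,2.6,0,0,-6.5,1,24.3,2.1,2.6,0,0,-6.5,1,24.3,2.1,2.6,0,0,-6.5,1,24.3,2.1,2.6,0,0,-6.5,1,24.3,2.1,2.6,0,0,-6.5,1,24.3,2.1,2.6,0,0,-6.5,1]'

```text
time: 2.87
eef_pos: [0.5585, 0.2713, 0.1999]
tcp_rot: [0.665, 0.747, -0.0, 0.0]
contact_force: [-0.4, 0.3, 0.0]
opening: 0.003
finger_force: 0.0
```

```bash
python3 - <<'E'
from h import *
im,K,M=snap('wrist','w2'); s=telemetry.get_state(); print(s['time'],s['eef_pos'],s['tcp_rot'],s['qpos'],s['contact_force'])
print(proj(K,M,[.5835,.063,.048]))
E
```

```text
2.9167 [0.5586 0.271  0.2002] [ 0.6649  0.747  -0.0002  0.0002] [ 0.2886  0.1955  1.7436 -0.0006  1.2027  0.1726] [-0.5638  0.0112  0.1146]
[259.0401 351.3536]
```

View pics/w2.png

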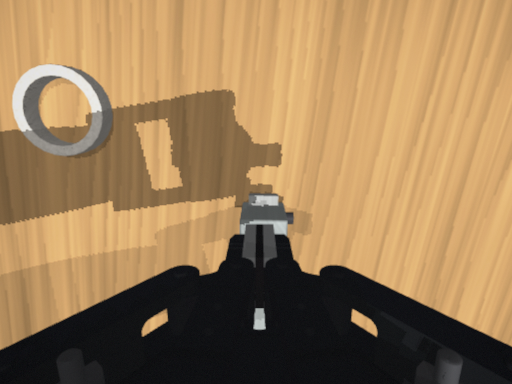

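The wrist view shows the block ahead of the shut fingers: its dark +y face spans rows 206–221 and columns 241–288, its lit top lies below that, and the bar end is at (264,200). The tape is at (62,110), well clear.

```bash
python3 - <<'E'
from h import *
Z=np.load('pics/w2.npz');K,M=Z['K'],Z['M']
for c in (242,264,287): print(onz(K,M,(c,221),.08),onz(K,M,(c,207),.041))
h=np.array([.5835,.063]);u=np.array([np.cos(np.radians(97.1)),np.sin(np.radians(97.1))])
p=onz(K,M,(264,221),.08)[:2]-h; print('along',p@u,'lat',p@[u[1],-u[0]])
print('tape',onz(K,M,(62,110),.024))
t=h+u*(.172+.011+.022); print(t); go([*t,.052],97.1)
E
```

```text
[0.5479 0.233  0.08  ] [0.5458 0.2328 0.041 ]
[0.5676 0.2354 0.08  ] [0.5682 0.2354 0.041 ]
[0.5883 0.2378 0.08  ] [0.5917 0.2382 0.041 ]
along 0.1730137670461355 lat 0.005565618076957675
tape [0.3571 0.3072 0.024 ]
[0.5582 0.2664]
shift cm [-0.4395 -0.0988 14.8209] turn deg [-0.0096  0.0322 -0.4421]
```

arm_command --series '[-0.2,0.4,4,0,0,-0.4,1,-0.2,0.4,8,0,0,-0.4,1,-0.2,0.4,12,0,0,-0.4,1,-0.2,0.4,14.5,0,0,-0.4,1,-0.2,0.4,14.8,0,0,-0.4,1,-0.2,0.4,14.8,0,0,-0.4,1,-0.2,0.4,14.8,0,0,-0.4,1]'

```text
time: 3.5
eef_pos: [0.5641, 0.2706, 0.0543]
tcp_rot: [0.662, 0.749, 0.001, 0.001]
contact_force: [-0.0, -0.1, 1.1]
opening: 0.001
finger_force: 0.0
```

arm_command --series '[-0.3,0,0,0,0,0,1,-0.6,0,0,0,0,0,1,-0.9,0,0,0,0,0,1,-1.1,0,0,0,0,0,1,-1.3,0,0,0,0,0,1,-1.5,0,0,0,0,0,1,-1.7,0,0,0,0,0,1,-1.9,0,0,0,0,0,1,-2.1,0,0,0,0,0,1,-2.3,0,0,0,0,0,1]'

```text
time: 4.33
eef_pos: [0.5652, 0.2483, 0.0521]
tcp_rot: [0.661, 0.75, -0.0, -0.0]
contact_force: [-0.2, 0.9, -0.4]
opening: 0.002
finger_force: 0.0
```

arm_command --series '[-0.15,0,0,0,0,0,1,-0.3,0,0,0,0,0,1,-0.45,0,0,0,0,0,1,-0.6,0,0,0,0,0,1,-0.75,0,0,0,0,0,1,-0.9,0,0,0,0,0,1,-1.05,0,0,0,0,0,1,-1.2,0,0,0,0,0,1,-1.35,0,0,0,0,0,1,-1.5,0,0,0,0,0,1]'

```text
time: 5.17
eef_pos: [0.5665, 0.2361, 0.0522]
tcp_rot: [0.662, 0.75, 0.002, -0.002]
contact_force: [-2.5, 7.5, 0.2]
opening: 0.001
finger_force: 4.1
```

arm_command --series '[-0.15,0,0,0,0,0,1,-0.3,0,0,0,0,0,1,-0.45,0,0,0,0,0,1,-0.6,0,0,0,0,0,1,-0.75,0,0,0,0,0,1,-0.9,0,0,0,0,0,1]'

```text
time: 5.67
eef_pos: [0.5673, 0.2272, 0.0522]
tcp_rot: [0.662, 0.75, 0.001, -0.002]
contact_force: [-2.7, 8.2, -0.4]
opening: -0.002
finger_force: 4.1
```

arm_command --series '[-0.15,0,0,0,0,0,1,-0.3,0,0,0,0,0,1,-0.45,0,0,0,0,0,1,-0.6,0,0,0,0,0,1,-0.7,0,0,0,0,0,1,-0.8,0,0,0,0,0,1,-0.9,0,0,0,0,0,1]'

```text
time: 6.25
eef_pos: [0.5683, 0.2182, 0.0522]
tcp_rot: [0.662, 0.75, 0.001, -0.002]
contact_force: [-2.2, 7.5, 0.8]
opening: 0.001
finger_force: 4.0
```

arm_command --series '[-0.08,0,0,0,0,0,1,-0.16,0,0,0,0,0,1,-0.24,0,0,0,0,0,1,-0.32,0,0,0,0,0,1,-0.4,0,0,0,0,0,1]'

```text
time: 6.67
eef_pos: [0.5684, 0.2171, 0.0523]
tcp_rot: [0.663, 0.749, 0.003, -0.004]
contact_force: [-3.7, 18.2, -0.2]
opening: 0.002
finger_force: 9.6
```

arm_command --series '[-0.1,0,0,0,0,0,1,-0.1,0,0,0,0,0,1]'

```text
time: 6.83
eef_pos: [0.5684, 0.2171, 0.0523]
tcp_rot: [0.663, 0.749, 0.004, -0.005]
contact_force: [-3.2, 20.2, -0.1]
opening: 0.002
finger_force: 10.0
```

arm_command --series '[1,0,0,0,0,0,1,2.5,0,0,0,0,0,1,2.5,0,-4,0,0,0,0.5,0,0,-8,0,0,0,0,-4,0,-12,0,0,0,0,-8,0.2,-15,0,0,0,0,-12,0.4,-15,0,0,0,0,-15.3,0.5,-15,0,0,0,0,-15.3,0.5,-15,0,0,0,0,-15.3,0.5,-15,0,0,0,0]'

```text
time: 7.67
eef_pos: [0.5951, 0.0564, 0.2032]
tcp_rot: [0.663, 0.749, 0.0, 0.001]
contact_force: [0.1, -0.3, 0.1]
opening: 1.003
finger_force: 0.0
```

arm_command --series '[0,0,0,0,0,0,0,0,0,0,0,0,0,0]'

```text
time: 7.83
eef_pos: [0.5935, 0.0607, 0.2013]
tcp_rot: [0.661, 0.75, -0.0, -0.001]
contact_force: [0.0, -0.2, 0.1]
opening: 0.997
finger_force: 0.0
```

```bash
python3 - <<'E'
from h import *
im,K,M=snap('wrist','w3'); s=telemetry.get_state(); print(s['time'],s['eef_pos'],s['tcp_rot'],s['contact_force'])
q=proj(K,M,[.5835,.063,.048]); print(q)
x,y=(q-[80,60]).astype(int); x,y=max(x,0),max(y,0); print(x,y); cv2.imwrite('pics/w3c.png',cv2.resize(im[y:y+120,x:x+160],None,fx=5,fy=5,interpolation=cv2.INTER_CUBIC))
E
```

```text
7.8833 [0.5935 0.0611 0.2013] [ 0.6609  0.7505 -0.0004 -0.0008] [0.0759 0.7656 0.0867]
[248.9555 169.7817]
168 109
```

View pics/w3c.png

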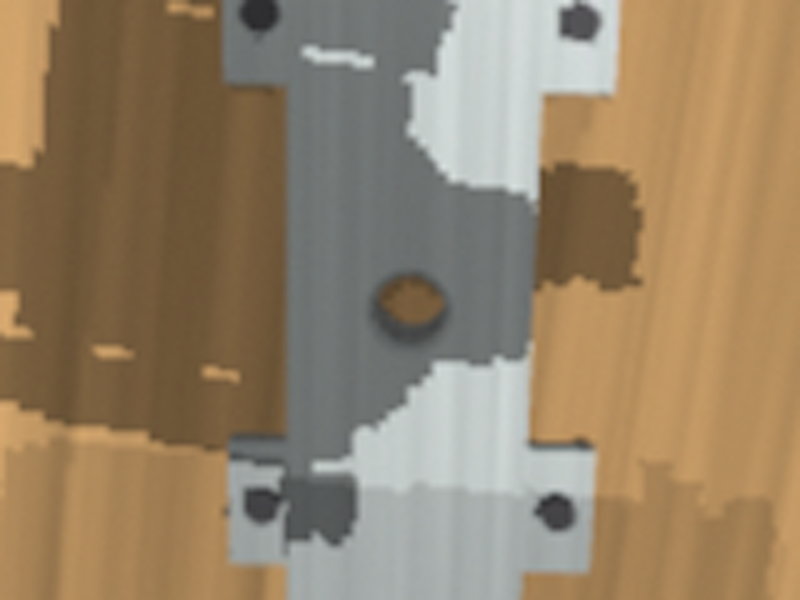

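The crop shows the hole at crop (410,307), which is pixel (249.6,170), with bench wood visible through it. So the bar is home and aligned.

```bash
python3 - <<'E'
from h import *
Z=np.load('pics/w3.npz');K,M=Z['K'],Z['M']
f=lambda x,y,z:onz(K,M,(168+(x+.5)/5-.5,109+(y+.5)/5-.5),z)
p=f(410,307,.048);print('hole',p,'diam',np.linalg.norm(f(373,307,.048)-f(449,307,.048)),np.linalg.norm(f(410,270,.048)-f(410,345,.048)))
a,b=f(288,307,.048),f(531,307,.048);print('edges mid',(a+b)/2,np.linalg.norm(a-b))
for q in (f(288,100,.048),f(287,580,.048),f(540,130,.048),f(523,580,.048)): print(q)
A=np.load('pics/scene0.npz');B=np.load('pics/side0.npz')
print(tri(ray(K,M,(249.6,170)),ray(A['K'],A['M'],(281.2,217)),ray(B['K'],B['M'],(243.5,170))))
for yaw in (46.5-90,46.5+90): go([.527,-.385,.25],yaw)
E
```

```text
hole [0.5841 0.0629 0.048 ] diam 0.014795507071484056 0.014905171114961056
edges mid [0.584  0.0629 0.048 ] 0.04730676835131469
[0.5567 0.0994 0.048 ]
[0.5659 0.0031 0.048 ]
[0.6045 0.0998 0.048 ]
[0.6138 0.0092 0.048 ]
(array([0.5838, 0.0628, 0.0467]), [np.float64(0.00044781577994082195), np.float64(0.00018054386717871582), np.float64(0.00030009553431991113)])
shift cm [-43.4035 -12.244   -4.8785] turn deg [ -0.0884   0.1028 140.7675]
shift cm [-43.4035 -12.244   -4.8785] turn deg [ -0.0804  -0.0692 -39.2325]
```

```bash
python3 - <<'E'
from h import *
Z=np.load('pics/w1.npz');K,M=Z['K'],Z['M']; t=np.radians(46.5);u=np.array([np.cos(t),np.sin(t)]);n=np.array([-u[1],u[0]])
for nm,px,z in [('grey',(256,222),.05),('red',(340,162),.05),('glue',(150,75),.0)]:
    p=onz(K,M,px,z); d=p[:2]-[.527,-.385]; print(nm,p,'along',d@u,'across',d@n)
E
```

```text
grey [ 0.44  -0.405  0.05 ] along -0.07439426346475556 across 0.049289546214893586
red [ 0.5384 -0.4715  0.05  ] along -0.05489585960230148 across -0.06781610357177094
glue [ 0.5588 -0.2312  0.    ] along 0.13341401903789696 across 0.08281028254587096
```

arm_command --series '[-42,-12,-4.9,0,0,-39.2,0,-42,-12,-4.9,0,0,-39.2,0,-42,-12,-4.9,0,0,-39.2,0,-42,-12,-4.9,0,0,-39.2,0,-42,-12,-4.9,0,0,-39.2,0,-42,-12,-4.9,0,0,-39.2,0,-42,-12,-4.9,0,0,-39.2,0,-42,-12,-4.9,0,0,-39.2,0,-42,-12,-4.9,0,0,-39.2,0,-42,-12,-4.9,0,0,-39.2,0]'

```text
time: 8.72
eef_pos: [0.5334, -0.3359, 0.2467]
tcp_rot: [0.37, 0.929, 0.0, -0.0]
contact_force: [0.5, 0.0, 0.4]
opening: 1.002
finger_force: 0.0
```

arm_command --series '[0,0,0,0,0,0,0,0,0,0,0,0,0,0]'

```text
time: 8.88
eef_pos: [0.5333, -0.3365, 0.2465]
tcp_rot: [0.372, 0.928, 0.0, -0.0]
contact_force: [-0.5, 0.1, 0.2]
opening: 0.992
finger_force: 0.0
```

```bash
python3 - <<'E'
from h import *
im,K,M=snap('wrist','w4'); s=telemetry.get_state(); print(s['time'],s['eef_pos'],s['qpos'])
q=proj(K,M,[.527,-.385,.085]);print(q); x,y=(q-[50,40]).astype(int); y=max(y,0);print(x,y)
cv2.imwrite('pics/w4c.png',cv2.resize(im[y:y+80,x:x+100],None,fx=7,fy=7,interpolation=cv2.INTER_CUBIC))
go([.527,-.385,.0515],136.5)
E
```

```text
8.9333 [ 0.5335 -0.3349  0.2462] [-0.7217  0.1784  1.6774  0.0007  1.2876 -1.5318]
[220.7241 199.1315]
170 159
shift cm [-3.0162 -4.0856 19.4661] turn deg [ 0.0324 -0.1023 -0.099 ]
```

View pics/w4c.png

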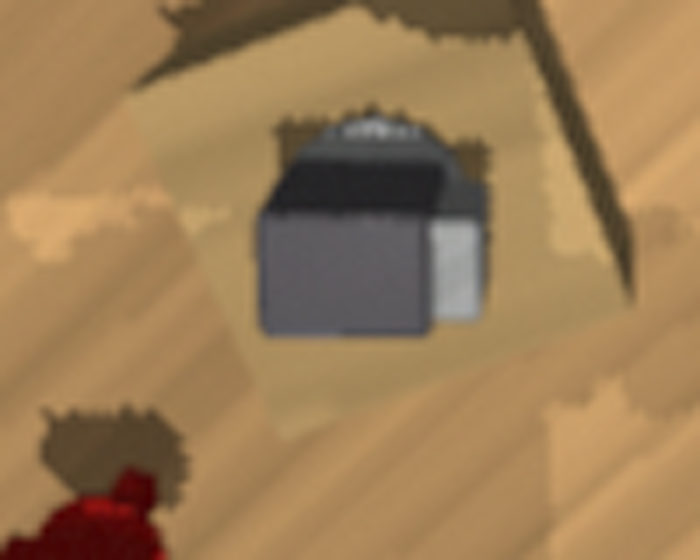

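The crop shows the grip square to the gripper: its top spans columns 260–430 and rows 213–335, and the button ends at column 483.

```bash
python3 - <<'E'
from h import *
Z=np.load('pics/w4.npz');K,M=Z['K'],Z['M']
f=lambda x,y,z:onz(K,M,(170+(x+.5)/7-.5,159+(y+.5)/7-.5),z)
t=np.radians(46.5);u=np.array([np.cos(t),np.sin(t),0])
b=f(260,274,.085);e=f(484,271,.0815);print(b,e,np.linalg.norm(e-b),'axis',b+.014*u,e-.019*u, 'width',np.linalg.norm(f(300,213,.085)-f(300,335,.085)),'len',np.linalg.norm(f(430,274,.085)-b))
v=e-b;print(np.degrees(np.arctan2(v[1],v[0])))
p=(b+.014*u+e-.019*u)/2; go([p[0],p[1],.0515],136.5)
E
```

```text
[ 0.516  -0.3943  0.085 ] [ 0.539  -0.3712  0.0815] 0.03276743746300124 axis [ 0.5257 -0.3841  0.085 ] [ 0.5259 -0.3849  0.0815] width 0.01870303374966153 len 0.024896677067087973
45.23493129168071
shift cm [-2.8954 -4.1379 19.4663] turn deg [ 0.0324 -0.1023 -0.099 ]
```

arm_command --series '[-2.9,-4.1,3,0,0,0,0,-2.9,-4.1,7,0,0,0,0,-2.9,-4.1,11,0,0,0,0,-2.9,-4.1,15,0,0,0,0,-2.9,-4.1,17.5,0,0,0,0,-2.9,-4.1,19,0,0,0,0,-2.9,-4.1,19.2,0,0,0,0,-2.9,-4.1,19.2,0,0,0,0,-2.9,-4.1,19.2,0,0,0,0]'

```text
time: 9.68
eef_pos: [0.5278, -0.3859, 0.0578]
tcp_rot: [0.371, 0.929, -0.001, 0.002]
contact_force: [-0.2, 0.3, -0.6]
opening: 1.005
finger_force: 0.0
```

```bash
python3 - <<'E'
from h import *
s=telemetry.get_state(); print(s['eef_pos'],s['tcp_rot'])
go([.5258,-.3845,.0515],136)
E
```

```text
[ 0.5278 -0.3859  0.0578] [ 0.3708  0.9287 -0.0008  0.002 ]
shift cm [ 0.2502 -0.0357  0.6306] turn deg [-0.0015  0.2474  0.4678]
```

arm_command --series '[0.1,0,0.3,0,0,0.4,0,0.1,0,0.3,0,0,0.4,0,0.1,0,0.3,0,0,0.4,0]'

```text
time: 9.93
eef_pos: [0.5259, -0.3855, 0.0539]
tcp_rot: [0.375, 0.927, -0.001, 0.001]
contact_force: [0.8, -0.5, -0.1]
opening: 1.002
finger_force: 0.0
```

```bash
python3 - <<'E'
from h import *
s=telemetry.get_state(); print(s['eef_pos'],s['tcp_rot'])
go([.5258,-.3845,.0515],136)
E
```

```text
[ 0.5259 -0.3855  0.0539] [ 0.3747  0.9272 -0.0005  0.0013]
shift cm [0.0784 0.0619 0.2362] turn deg [-0.0026  0.1582 -0.0098]
```

arm_command --series '[0.08,0.06,0.12,0,0,0,0.3,0.08,0.06,0.12,0,0,0,0.45,0.08,0.06,0.12,0,0,0,0.6,0.08,0.06,0.12,0,0,0,0.8,0.08,0.06,0.12,0,0,0,1,0.08,0.06,0.12,0,0,0,1,0.08,0.06,0.12,0,0,0,1,0.08,0.06,0.12,0,0,0,1]' --force 45

```text
time: 10.6
eef_pos: [0.5254, -0.3846, 0.0518]
tcp_rot: [0.375, 0.927, -0.0, 0.001]
contact_force: [-1.4, -0.7, 3.8]
opening: 0.312
finger_force: 46.2
```

arm_command --series '[0,0,-0.5,0,0,0,1,0,0,-1,0,0,0,1,0,0,-2,0,0,0,1,0,0,-4,0,0,0,1,0,0,-7,0,0,0,1,0,0,-10,0,0,0,1,0,0,-14,0,0,0,1,0,0,-17,0,0,0,1,0,0,-18,0,0,0,1,0,0,-18,0,0,0,1]'

```text
time: 11.43
eef_pos: [0.5265, -0.385, 0.2358]
tcp_rot: [0.375, 0.927, -0.002, 0.004]
contact_force: [0.2, 0.0, -1.3]
opening: 0.31
finger_force: 44.6
```

```bash
python3 - <<'E'
from h import *
s=telemetry.get_state(); print(s['time'],s['eef_pos'],s['tcp_rot'],s['opening'],s['finger_force'],s['contact_force'])
go([.574,.053,.23],136)
E
```

```text
11.4333 [ 0.5265 -0.385   0.2358] [ 0.3746  0.9272 -0.0015  0.0038] 0.3101138767878622 44.64252412319183 [ 0.1865  0.0461 -1.3346]
shift cm [27.0162 34.809   0.3586] turn deg [-0.0001  0.4665 -0.0016]
```

arm_command --series '[1.2,1.5,0,0,0,0,1,3.5,4.5,0,0,0,0,1,6,7.7,0,0,0,0,1,8.4,10.8,0,0,0,0,1,10.8,14,0,0,0,0,1,13.2,17,0,0,0,0,1,15.6,20,0,0,0,0,1,18,23.2,0,0,0,0,1,20.4,26.3,0,0,0,0,1,22.8,29.4,0,0,0,0,1]'

```text
time: 12.27
eef_pos: [0.563, -0.011, 0.227]
tcp_rot: [0.375, 0.927, -0.0, -0.003]
contact_force: [0.3, -0.8, -1.3]
opening: 0.314
finger_force: 44.6
```

arm_command --series '[1.8,2.4,0,0,0,0,1,3,4,0,0,0,0,1,3.8,4.9,0,0,0,0,1,4.1,5.3,0,0,0,0,1,4.1,5.3,0,0,0,0,1,4.1,5.3,0,0,0,0,1,4.1,5.3,0,0,0,0,1]'

```text
time: 12.85
eef_pos: [0.5725, 0.0514, 0.2304]
tcp_rot: [0.375, 0.927, -0.0, -0.0]
contact_force: [-0.2, 0.1, -1.5]
opening: 0.311
finger_force: 44.6
```

```bash
python3 - <<'E'
from h import *
s=telemetry.get_state(); print(s['time'],s['eef_pos'],s['tcp_rot'],s['opening'],s['finger_force'],s['contact_force'])
go([.584,.063,.12],136)
R0=R.from_quat(s['tcp_rot']).as_matrix(); p=s['eef_pos']
tip=p+R0[:,2]*.048; fl=p+R0[:,2]*.006
out=[]
for n in ('scene','side','wrist'):
    im,K,M=snap(n,n+'5'); q=proj(K,M,(tip+fl)/2); print(n,q,'tip',proj(K,M,tip),'fl',proj(K,M,fl))
    f=3 if n=='wrist' else 6; w,h=400//f,300//f; x,y=(q-[w/2,h/2]).astype(int); x=min(max(x,0),512-w);y=min(max(y,0),384-h); print(x,y)
    out.append(cv2.resize(im[y:y+h,x:x+w],(400,300),interpolation=cv2.INTER_CUBIC))
out.append(out[0]*0); cv2.imwrite('pics/c5.png',np.vstack([np.hstack(out[:2]),np.hstack(out[2:])]))
E
```

```text
12.85 [0.5725 0.0514 0.2304] [ 0.3754  0.9269 -0.0003 -0.0003] 0.31140190722847394 44.636582136154175 [-0.239   0.054  -1.5458]
shift cm [-0.0219  1.6431 11.0385] turn deg [-0.0502 -0.0209 -0.0965]
scene [282.2684 170.3394] tip [281.9392 176.5117] fl [282.6046 164.0347]
249 145
side [239.4988 128.2458] tip [239.822  134.6866] fl [239.1678 121.6486]
206 103
wrist [259.1376 220.092 ] tip [259.1118 208.2661] fl [259.1699 234.9028]
192 170
```

View pics/c5.png

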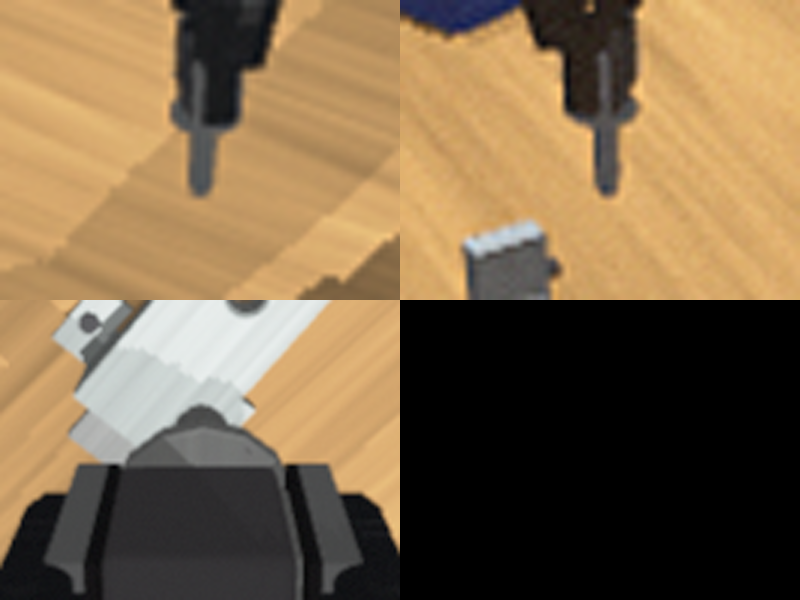

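The crops show the pin upright and centred in the fingers with no lugs showing (button in). The tip is at scene (282,177) and side (240.2,135), matching the predicted (281.9,176.5) and (239.8,134.7).

```bash
python3 - <<'E'
from h import *
Z=np.load('pics/wrist5.npz');K,M=Z['K'],Z['M']
s=telemetry.get_state();R0=R.from_quat(s['tcp_rot']).as_matrix(); p=s['eef_pos']
a=np.linspace(0,2*np.pi,200)
for o in (-.003,0,.003):
  for nm,r,z in (('fl',.016,.006),('fltop',.016,.001),('sh',.006,.042),('tip',.0045,.048)):
    q=np.array([proj(K,M,p+R0@[o+r*np.cos(t),r*np.sin(t),z]) for t in a]); print(o,nm,'top row',q[:,1].min(),'cols',q[:,0].min(),q[:,0].max())
E
```

```text
-0.003 fl top row 211.87060568160229 cols 228.7511497587542 290.3966729097223
-0.003 fltop top row 215.3343545387664 cols 227.81086766716598 291.3637642985186
-0.003 sh top row 207.4278768280938 cols 249.9947023171479 268.99814075719274
-0.003 tip top row 206.60421362118385 cols 252.5646330465895 266.4074676603001
0 fl top row 206.2418060980125 cols 228.60323049093606 290.555182544827
0 fltop top row 209.54394165400979 cols 227.65352889910275 291.5321603171058
0 sh top row 202.8700304961168 cols 249.95995131614703 269.04096469197106
0 tip top row 202.1845108858649 cols 252.54107122357883 266.4387765419763
0.003 fl top row 200.55526545776266 cols 228.45383332526026 290.71527590773707
0.003 fltop top row 203.69222187894246 cols 227.4945689802196 291.70229143709616
0.003 sh top row 198.27451413080954 cols 249.92491547571726 269.0841397287943
0.003 tip top row 197.72941785319577 cols 252.51732186717146 266.47033461815175
```

arm_command --series '[0,0.8,3,0,0,0,1,0.1,1.6,6,0,0,0,1,0.1,1.65,9,0,0,0,1,0.1,1.65,11,0,0,0,1,0.1,1.65,12,0,0,0,1,0.1,1.65,12,0,0,0,1,0.1,1.65,12,0,0,0,1,0.1,1.65,12,0,0,0,1]'

```text
time: 13.67
eef_pos: [0.585, 0.0647, 0.1131]
tcp_rot: [0.375, 0.927, 0.001, 0.002]
contact_force: [0.1, -0.8, 0.0]
opening: 0.314
finger_force: 44.6
```

```bash
python3 - <<'E'
from h import *
s=telemetry.get_state(); print(s['time'],s['eef_pos'],s['tcp_rot'],s['opening'],s['finger_force'],s['contact_force'])
R0=R.from_quat(s['tcp_rot']).as_matrix(); p=s['eef_pos']
tip=p+R0[:,2]*.048; h=np.array([.584,.063,.048])
out=[]
for n in ('scene','side','wrist'):
    im,K,M=snap(n,n+'6'); q=proj(K,M,h); print(n,'tip',proj(K,M,tip),'hole',q)
    f=5 if n=='wrist' else 8; w,hh=400//f,300//f; x,y=(q-[w/2,hh/2]).astype(int); x=min(max(x,0),512-w);y=min(max(y,0),384-hh); print(x,y)
    out.append(cv2.resize(im[y:y+hh,x:x+w],(400,300),interpolation=cv2.INTER_CUBIC))
out.append(out[0]*0); cv2.imwrite('pics/c6.png',np.vstack([np.hstack(out[:2]),np.hstack(out[2:])]))
E
```

```text
13.6667 [0.585  0.0647 0.1131] [0.375  0.927  0.0006 0.0018] 0.31359735833764407 44.63957905769348 [ 0.0773 -0.8419  0.0228]
scene tip [281.6901 212.7501] hole [281.1637 216.7349]
256 198
side tip [243.5276 164.7182] hole [243.6241 169.586 ]
218 151
wrist tip [259.0549 208.7009] hole [256.1029 201.0928]
216 171
```

View pics/c6.png

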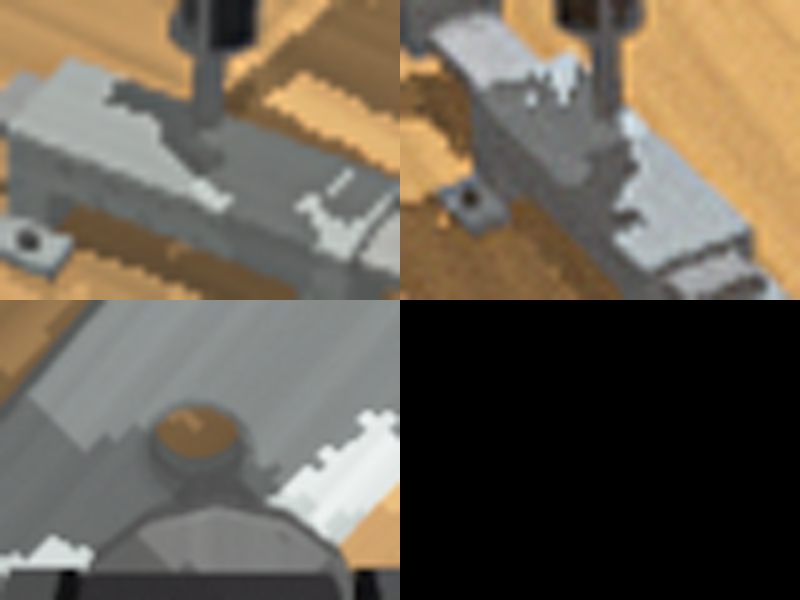

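The wrist crop shows the hole at crop (197,440), with the shank and tip just below it at about (213,485). I have used my ten views, so I continue numerically with edge profiles for the pin's offset along tool x.

```bash
python3 - <<'E'
from h import *
for n in ('wrist5','wrist6'):
    g=cv2.cvtColor(cv2.imread(f'pics/{n}.png'),cv2.COLOR_BGR2GRAY)
    for c in (256,259,262): print(n,c,'r186-228:',g[186:228,c])
g=cv2.cvtColor(cv2.imread('pics/wrist5.png'),cv2.COLOR_BGR2GRAY)
for r in (206,208,210,218): print(r,'c228-292:',g[r,228:292])
s=telemetry.get_state();print(s['eef_pos'])
E
```

```text
wrist5 256 r186-228: [233 232 232 229 229 229 229 231 231 227 217 214 215 214 209 205 201 200
 194 139  75  76  75  76  78  80  84 115 127 121 120 119 121 120 119 120
 120 120 111  78  45  45]
wrist5 259 r186-228: [230 229 229 230 231 232 233 233 234 235 230 216 203 200 201 203 205 206
 172 107  74  74  73  75  81  82 105 122 118 115 116 115 116 115 116 116
 115 116 116  84  46  46]
wrist5 262 r186-228: [231 232 233 234 235 236 235 232 229 220 206 201 203 206 206 206 207 204
 203 167 104  76  75  75  80  83  90 117 122 117 116 117 115 116 116 117
 116 115 116  84  47  47]
wrist6 256 r186-228: [139 139 139 140 136 121 106 100  98 107 104  96  96  95  95  95  92  88
  89  85  82  83  84  83  86  89  95 130 140 132 131 132 131 131 131 131
 131 130 130  95  51  48]
wrist6 259 r186-228: [140 140 140 140 139 131 114 104  97  95  95  94  95  94  93  91  88  91
  86  83  81  82  81  84  89  92 115 132 129 125 126 126 125 124 126 125
 126 126 126  92  50  51]
wrist6 262 r186-228: [140 139 137 138 138 139 135 120 103  98  96  92  91  89  87  88  89  84
  83  84  84  83  83  83  89  90  98 127 
[... 480 characters left out ...]
  77  75  75
  80 112 169 205 207 207 205 202 205 220 224 207 181 171 172 175 174 172
 173 178 180 182 182 183 185 184 184 183]
210 c228-292: [205 206 207 209 209 207 208 210 210 208 204 203 204 205 205 206 209 211
 213 209 204 192 150  83  71  73  76  79  78  74  79  81  81  79  80  79
  76  75  91 158 204 201 200 201 206 202 182 172 174 176 173 172 173 180
 182 183 182 183 184 184 184 183 180 179]
218 c228-292: [174 176 176 176 176 176 177 182 190 186 150  96  75  79  87  91  92  92
  91  91  97 109 117 117 115 117 120 122 121 118 118 116 115 116 115 116
 116 116 117 118 117 118 117 117 116 115 116 117 115 102  88  93 124 155
 170 178 177 179 182 185 186 183 182 181]
[0.5848 0.065  0.113 ]
```

```bash
python3 - <<'E'
from h import *
Z=np.load('pics/wrist6.npz');K,M=Z['K'],Z['M']
a=np.linspace(0,2*np.pi,200)
for r in (.007,.0085):
    q=np.array([proj(K,M,[.584+r*np.cos(t),.063+r*np.sin(t),.048]) for t in a]); print(r,'top',q[:,1].min(),'at col',q[q[:,1].argmin(),0],'cols',q[:,0].min(),q[:,0].max(),'at row',q[q[:,0].argmin(),1])
im=cv2.imread('pics/wrist6.png');g=cv2.cvtColor(im,cv2.COLOR_BGR2GRAY)
for r in (192,194,196,198,200,202): print(r,'c240-272',g[r,240:272])
for c in (250,253,256): print(c,'r184-210',g[184:210,c], im[184:210,c,2].astype(int)-im[184:210,c,0])
E
```

```text
0.007 top 191.52216786476168 at col 256.13447354403553 cols 246.13520054120883 266.06869253152524 at row 201.12213409303877
0.0085 top 189.44958542306384 at col 256.14130206440126 cols 243.99907948388923 268.2043876031677 at row 201.12841708386418
192 c240-272 [141 141 140 139 140 142 144 143 139 130 121 118 116 113 107 107 106 106
 109 114 122 130 135 137 137 138 137 137 136 137 137 139]
194 c240-272 [140 138 139 141 144 141 132 123 115 116 122 118 116 124 120 107  98  97
  98  97 100 102 103 118 133 137 136 136 138 139 141 141]
196 c240-272 [139 133 119 120 129 123 106  99  98  98  97  99  99 103 115 118 104  95
  95  95  95  95  96 101 106 120 135 139 140 141 143 142]
198 c240-272 [119 112 112 110 104  95  87  90  96  99  99  99  98  98  97  96  96  96
  95  95  93  93  91  91 101 116 127 140 142 143 143 145]
200 c240-272 [111 112 111 106 100  93  83  87  91  92  96  97  97  96  97  96  95  95
  93  93  92  90  87  85  88 101 118 135 144 143 144 143]
202 c240-272 [112 111 109 104 101  95  83  80  87  92  91  91  91  93  93  92  92  91
  89  88  90  91  89  83  91 109 119 134 145 144 142 139]
250 r184-210 [138 139 141 145 145 145 144 136 121 118 122 110  97  99  99  99  96  91
  91  91  85  84  85  89  90  91] [-4 -4 -4 -4 -4 -5 -5 -3 -5 26 62 64 56 56 57 58 43 12 -2 -2  0  1  0 -2
 -2 -2]
253 r184-210 [146 145 145 143 142 142 134 120 113 120 124 117 103  98  98  97  96  96
  93  89  92  88  83  81  81  80] [-3 -4 -4 -4 -5 -5 -5 -3 20 57 72 68 60 57 57 57 57 51 19 -2 -3 -1  0 -1
  0 -1]
256 r184-210 [143 141 139 139 139 140 136 121 106 100  98 107 104  96  96  95  95  95
  92  88  89  85  82  83  84  83] [-4 -4 -4 -5 -6 -4 -4 -4 22 50 57 60 60 56 55 55 56 55 26  2 -2 -2  0  0
  0  0]
```

arm_command --series '[0,-0.2,0.3,0,0,0,1,0,-0.2,0.6,0,0,0,1,0,-0.2,0.9,0,0,0,1,0,-0.2,1.2,0,0,0,1,0,-0.2,1.2,0,0,0,1,0,-0.2,1.2,0,0,0,1]'

```text
time: 14.32
eef_pos: [0.5817, 0.0637, 0.0984]
tcp_rot: [0.375, 0.927, -0.0, -0.0]
contact_force: [-0.2, 0.1, -1.4]
opening: 0.315
finger_force: 44.6
```

```bash
python3 - <<'E'
from h import *
s=telemetry.get_state(); print(s['time'],s['eef_pos'],s['tcp_rot'],s['contact_force'])
go([.5833,.0634,.1],136)
E
```

```text
14.3167 [0.5817 0.0637 0.0984] [ 0.3747  0.9271 -0.0002 -0.0005] [-0.2465  0.1344 -1.4418]
shift cm [-0.1354  0.0861 -0.1629] turn deg [-0.0374 -0.045  -0.0119]
```

arm_command --series '[-0.15,0.1,0,0,0,0,1,-0.15,0.1,0,0,0,0,1,-0.15,0.1,0,0,0,0,1]'

```text
time: 14.57
eef_pos: [0.5841, 0.0633, 0.0991]
tcp_rot: [0.375, 0.927, 0.0, 0.0]
contact_force: [-0.3, -0.2, -1.1]
opening: 0.311
finger_force: 44.6
```

arm_command --series '[0,0,0.1,0,0,0,1,0,0,0.2,0,0,0,1,0,0,0.3,0,0,0,1,0,0,0.4,0,0,0,1,0,0,0.5,0,0,0,1]'

```text
time: 14.98
eef_pos: [0.5838, 0.0634, 0.0938]
tcp_rot: [0.375, 0.927, -0.0, -0.0]
contact_force: [-0.8, -0.4, -1.8]
opening: 0.31
finger_force: 44.6
```

arm_command --series '[0,0,0.12,0,0,0,1,0,0,0.24,0,0,0,1,0,0,0.36,0,0,0,1,0,0,0.48,0,0,0,1,0,0,0.6,0,0,0,1,0,0,0.72,0,0,0,1]'

```text
time: 15.48
eef_pos: [0.5839, 0.0633, 0.0866]
tcp_rot: [0.375, 0.927, 0.0, 0.0]
contact_force: [-0.3, -0.1, -0.8]
opening: 0.312
finger_force: 44.6
```

arm_command --series '[0,0,0.15,0,0,0,1,0,0,0.3,0,0,0,1,0,0,0.45,0,0,0,1,0,0,0.6,0,0,0,1,0,0,0.75,0,0,0,1]'

```text
time: 15.9
eef_pos: [0.5838, 0.0633, 0.079]
tcp_rot: [0.375, 0.927, -0.0, -0.0]
contact_force: [0.1, 0.1, -1.6]
opening: 0.313
finger_force: 44.6
```

arm_command --series '[0,0,0.15,0,0,0,1,0,0,0.3,0,0,0,1,0,0,0.45,0,0,0,1,0,0,0.6,0,0,0,1,0,0,0.75,0,0,0,1]'

```text
time: 16.32
eef_pos: [0.5838, 0.0634, 0.0716]
tcp_rot: [0.375, 0.927, 0.0, 0.0]
contact_force: [-0.6, 0.2, -1.3]
opening: 0.309
finger_force: 44.6
```

arm_command --series '[0,0,0.15,0,0,0,1,0,0,0.3,0,0,0,1,0,0,0.45,0,0,0,1,0,0,0.6,0,0,0,1,0,0,0.75,0,0,0,1,0,0,0.9,0,0,0,1]'

```text
time: 16.82
eef_pos: [0.5838, 0.0633, 0.0626]
tcp_rot: [0.375, 0.927, 0.0, -0.0]
contact_force: [-0.1, -0.7, -1.5]
opening: 0.309
finger_force: 44.6
```

arm_command --series '[0,0,0.12,0,0,0,1,0,0,0.24,0,0,0,1,0,0,0.36,0,0,0,1,0,0,0.46,0,0,0,1,0,0,0.54,0,0,0,1,0,0,0.6,0,0,0,1]'

```text
time: 17.32
eef_pos: [0.5838, 0.0633, 0.0566]
tcp_rot: [0.375, 0.927, -0.0, -0.0]
contact_force: [0.2, -0.4, -1.7]
opening: 0.31
finger_force: 44.6
```

arm_command --series '[0,0,0.06,0,0,0,1,0,0,0.12,0,0,0,1,0,0,0.18,0,0,0,1,0,0,0.24,0,0,0,1]'

```text
time: 17.65
eef_pos: [0.5839, 0.0634, 0.0543]
tcp_rot: [0.375, 0.927, 0.0, 0.0]
contact_force: [-0.4, 0.2, -1.5]
opening: 0.316
finger_force: 44.6
```

arm_command --series '[0,0,0.05,0,0,0,1,0,0,0.1,0,0,0,1,0,0,0.15,0,0,0,1]'

```text
time: 17.9
eef_pos: [0.5839, 0.0633, 0.0537]
tcp_rot: [0.375, 0.927, -0.0, -0.0]
contact_force: [-3.9, -0.3, 7.6]
opening: 0.315
finger_force: 47.2
```

arm_command --series '[0,0,0,0,0,0,1,0,0,0,0,0,0,1,0,0,0,0,0,0,1,0,0,-0.1,0,0,0,1]'

```text
time: 18.23
eef_pos: [0.584, 0.0633, 0.054]
tcp_rot: [0.375, 0.927, 0.0, 0.0]
contact_force: [0.5, -0.3, -0.7]
opening: 0.315
finger_force: 44.6
```

arm_command --series '[0,0,0,0,0,0,0.6,0,0,0,0,0,0,0.5,0,0,0,0,0,0,0.3,0,0,0,0,0,0,0,0,0,0,0,0,0,0,0,0,0,0,0,0,0]'

```text
time: 18.73
eef_pos: [0.5839, 0.0633, 0.0537]
tcp_rot: [0.375, 0.927, -0.0, -0.0]
contact_force: [0.2, 0.0, -0.4]
opening: 0.995
finger_force: 0.0
```

arm_command --series '[0,0,-1,0,0,0,0,0,0,-3,0,0,0,0,0,0,-6,0,0,0,0,0,0,-10,0,0,0,0,0,0,-14,0,0,0,0,0,0,-17,0,0,0,0,0,0,-17,0,0,0,0,0,0,-17,0,0,0,0]'

```text
time: 19.4
eef_pos: [0.5854, 0.0633, 0.2278]
tcp_rot: [0.375, 0.927, 0.001, 0.003]
contact_force: [-0.5, -0.6, -0.2]
opening: 0.999
finger_force: 0.0
```

```bash
python3 - <<'E'
from h import *
s=telemetry.get_state(); print(s['time'],s['eef_pos'])
im,K,M=snap('wrist','w7')
# expected projections of grip corners / button, pin y along 46 deg, seated at hole
t=np.radians(46);u=np.array([np.cos(t),np.sin(t),0]);n=np.array([u[1],-u[0],0]);h=np.array([.584,.063,.048])
for nm,y,z in (('bare top',-.014,.039),('grip top front',.010,.039),('button out',.019,.0355),('button in',.014,.0355)): print(nm,proj(K,M,h+u*y+[0,0,z]))
c=proj(K,M,h+[0,0,.039]); print('axis top',c,'flange r',[proj(K,M,h+n*k+[0,0,.005]) for k in(.016,-.016)])
g=cv2.cvtColor(im,cv2.COLOR_BGR2GRAY); r=int(c[1]); print(r,int(c[0])-40,g[r,int(c[0])-40:int(c[0])+41]); 
E
```

```text
19.4 [0.5854 0.0633 0.2278]
bare top [242.3355 174.5241]
grip top front [267.9829 174.5088]
button out [277.3661 173.6591]
button in [272.0874 173.6622]
axis top [257.2988 174.5152] flange r [array([257.3477, 181.9303]), array([257.3148, 151.7851])]
174 217 [107  97  78  74  93 138 185 200 197 197 200 202 204 204 205 204 201 198
 197 195 185 172 179 156  90  55  59  59  59  60  58  59  58  59  58  59
  60  58  59  59  59  59  76 100 108 109 107 108 109 105  87 139 189 186
 184 184 186 179 167 180 198 196 190 174 155 153 155 156 157 155 155 156
 157 156 154 155 155 153 154 152 150]
```

The pin is seated: the seating force appeared at the expected height. In the wrist profile the grip spans columns 241–267, as predicted, and the button's outer edge at about 276 matches "out" rather than "in" (271). The arm is clear, so I hand the job in.

```bash
python3 -c "
from plant import ctrl; print(ctrl.sign_off())"
```

```text
the job is handed in; nothing more can be done
None
```

I slid the bar home, seated the pin flush through the aligned holes and released it. The last wrist image showed its button sprung out, and I handed the job in at about 19 s; the hand-in returned no verdict.

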